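Empty the analyser's catch tray and reset it

ROBOT

A 7-joint arm with a two-finger parallel gripper is mounted at the origin on the work surface. World frame = base frame: x ahead of the robot, y to its left, z up, the work surface at z = 0. Lengths are in m, angles in rad, forces in N, time in s.
With the tool pointing down it reaches from about 0.425 to 0.875 m from the base axis. Payload 8.4 kg.
Tool frame: the origin (TCP) lies at the very end of the fingers, on their centre line; the grasp point (between the pads) lies 19 mm behind it; z points along the fingers, y is the line along which they close (so a half turn about z gives the same grasp; the last joint's range is limited). The gripper opens to 85 mm and grips with 20 to 120 N. Pads are 22 mm wide; open, the fingers measure 114 mm over their backs; the gripper's body (76 mm by 85 mm) begins 54 mm behind the grasp point. The pads swing forward as they close: fully open they stand 13 mm farther back than shut.
Start: joints at [-1.429, 0.333, 0.04, 1.465, -0.013, 1.343, -0.059], TCP at [0.155, 0.631, 0.231] pointing down, gripper open.
Joint ranges: [-2.58, 2.58], [-0.38, 2.09], [-1.3, 1.39], [0.25, 2.4], [-1.5, 4.64], [0.08, 2.09], [-2.65, 2.65]. Speed limits (rad/s): [2.22, 2.22, 2.79, 2.79, 3.14, 3.14, 3.14].

INTERFACE

Orientations are given as a rotation vector (axis times angle).
In Python, from cell import bot gives the robot as it stands. The module is installed in compiled form; this text tells all that it offers.
- The arm moves only by the tool play_rows, never from a script. Its argument "plan" is a list of rows, each a list of 6 numbers: the shift along the tool's x, y, z as a fraction of full scale, then the turn, a rotation vector about the tool's x, y, z as a fraction of full scale. A call has 1 to 5 rows; each row shifts and turns the commanded pose from where the row before left it, along the tool's axes as they then stand; what a row does not reach is not made up. Full scale, the value 1, is 40 mm for a shift and 0.08 rad for a turn. A row lasts 1/8 s, in which the tool goes at most 62.5 mm and 10.7 degrees, less where a joint would pass 70% of its speed; a pose out of reach is approached as far as the arm can. A call with a number of a shift or a turn outside -1 to 1 is refused whole. A call with a gripper value outside its range is refused whole. "hand" is the opening, from -1 (shut) to 1 (fully open), set as the call begins (left out, the last holds). The fingers move at their own pace and stop on an object; the grip force is fixed at half the most. Time passes only in rows, so rows that do not move let the fingers close. It gives the time, the measured TCP pose, the force, the opening and the grip force at its end, in the units of the state.
- bot.observe(): the state, without advancing time (a new reading comes with each control period).
- bot.grab_frame(name): name is "scene" or "top" or "wrist"; returns the picture (384x512x3 uint8, blue, green, red); there is no depth.
- bot.camera_params(name): a dict with "intrinsics" (3x3 intrinsics, pixels), "dist" ([k1, k2, p1, p2, k3] as OpenCV has them; the pictures are not rectified), "xyz" and "rotation" of the camera in the world. Camera axes: x right, y down, z forward; pixel columns grow to the right and rows downward; lengths in m; the calibration is good to about 2 mm. A picture is of the moment at which its call begins: read the wrist's pose just before it. camera_params takes no time and is no camera call; for the wrist camera it gives the pose at the moment of the call.
- bot.hand_in(): hands the job in; it is judged then, once.
The state is a dict: "time": time; "joints": joint angles; "joint_velocities": joint speeds; "effort": joint torques, N m; "eef_pos": TCP position; "eef_rot": TCP orientation; "contact_force": force on the tool from outside, world axes, zero at the start; "ft_torque": the same for the moment, N m; "width": finger opening in m; "grasp_force": force on a finger pad.
Only numpy, scipy, OpenCV 4.12 (cv2) and the standard library are available. Lean on these libraries where they do the work, as an engineer would, in place of code of your own. Each camera call takes 0.05 s, during which the arm holds its last target. There are 200 camera calls.

TASK

Take both used test cartridges out of the analyser's sloping catch tray and lay them flat, right way up, next to each other on the floor of the grey tote, setting them down gently rather than dropping them. Only when both are in the tote, push the sprung plunger on the analyser's hood fully in to tell the machine its tray is empty, and let it spring back out. Do not disturb the bottle, the jar or the tube rack.

Things in the scene. Friction and masses are not known exactly. Their poses are not given: they have to be found in the camera images.
- cartridge0: one of two identical white plastic test cartridges, 90 (own x) x 42 (own y) x 25 (own z) mm, 0.11 kg, flat top with a dull foil label and a dark round port. Origin: centre of its underside; z points out of its top (the right way up), x along its length. At the start it lies on the sloping tray, its length up and down the slope, its lower end at the tray's lip
- cartridge1: the other cartridge, the same in every way; the two lie side by side across the tray, some 45 to 95 mm of clear tray between them
- analyser: white bench analyser, fixed. -x is its front, y runs across it, z up. Origin on the bench, 40 mm inside the middle of the cabinet's front. Cabinet: x -40 to 280, y +-180, 300 mm high. In front of it, down to x -210, a sloping catch tray on a plinth; above the tray a sloping hood sticks out to x -156 mm
- tray_lip (a point): middle of the foot of the front lip of the steel catch tray, on the tray's surface. Axes as the analyser's. From here the surface rises to the back (+x) at 32 degrees for 165 mm; inner width 272 mm (y +-136). Square to the surface, the side walls rise 22 mm and the lip 14 mm
- hood_edge (a point): middle of the lower front edge of the 20 mm thick, 300 mm wide hood that overhangs the tray and slopes like it (32 degrees), rising back to the cabinet. Axes as the analyser's. A gripper pointing straight down at the middle of a cartridge runs into the hood; one square to the tray clears it by 20 mm
- plunger_top (a point): centre of the top face of the plunger's round grey cap (44 mm across, 10 mm thick), in the middle of the hood's sloping top face. The point's z axis points out of the cap along the plunger's axis, 32 degrees from vertical towards the analyser's front. Out, the cap's top stands 32 mm off the hood
- plunger (a joint): plunger travel in m: 0 out, 0.016 fully in; a spring of about 8 N at full stroke pushes it back out
- tote: grey open plastic tote, loose, 0.8 kg, 200 (own x) x 320 (own y) x 60 mm high, plus 7 mm grip ledges on the short sides; walls and floor 5 mm thick. Origin: centre of its underside, z up
- tote_in (a point): centre of the tote's inner floor (5 mm above the bench), axes as the tote's
- bottle: bystander: white reagent bottle with a red cap, 60 mm across, 150 mm high; origin at the centre of its base
- jar: bystander: small white jar, 48 mm across, 75 mm high; origin at the centre of its base
- tube_rack: bystander: white rack 80 x 120 x 30 mm carrying capped sample tubes, 80 mm high over all; origin at the centre of its base
Mind the look-alikes: they are no part of the job. Leave any red look-alike of the cartridge1 alone. Leave any pink look-alike of the cartridge0 alone.

How it is judged:
By the outcome, as a careful person would: the job done as asked, in the order asked, and still so for the second after the job is handed in, with the robot touching nothing.
It also fails if it takes over 67 s, if anything falls off the work surface, if the arm or the gripper's body presses on something with over 40 N, if the wrist force passes 120 N, or if a joint passes its speed limit or range.

## Working session

There is one attempt and no reset: what is moved stays moved. The work goes in short steps, Python scripts to look and compute and a tool call to move; the robot and the scene stay as the last step left them, time stands still between calls to the robot, and variables do not carry over. Pictures are saved under pics/ and viewed, at most 10 in all, crops included, and the job is handed in when it is done.

Besides the shell and the picture viewer there is one more tool, called after "Emit:" by a JSON object that holds its "fn" and its "kwargs". play_rows: Moves the arm, as the interface text tells. Its arguments: {"type":"object","properties":{"plan":{"type":"array","items":{"type":"array","items":{"type":"number"}}},"hand":{"type":"number"}},"required":["plan"]}

```bash
mkdir -p pics
python3 - <<'E'
from cell import bot
import cv2,numpy as np
for n in ["scene","top"]:
    im=bot.grab_frame(n); cv2.imwrite(f"pics/{n}0.png",cv2.resize(im,(800,600),interpolation=cv2.INTER_CUBIC))
    cv2.imwrite(f"raw_{n}0.png",im)
    p=bot.camera_params(n); print(n,{k:np.round(v,4).tolist() for k,v in p.items()})
s=bot.observe(); print(s["time"],s["eef_pos"],s["eef_rot"],s["width"],s["contact_force"])
E
```

```text
scene {'intrinsics': [[350.1492, 0.0, 251.2031], [0.0, 350.1492, 194.309], [0.0, 0.0, 1.0]], 'dist': [-0.0994, 0.0, 0.0, 0.0, 0.0], 'xyz': [1.1159, -0.2642, 0.952], 'rotation': [-2.1745, -1.4106, 0.4659]}
top {'intrinsics': [[395.8314, 0.0, 250.9303], [0.0, 395.8314, 194.4689], [0.0, 0.0, 1.0]], 'dist': [-0.027, 0.0, 0.0, 0.0, 0.0], 'xyz': [0.4413, -0.0558, 1.288], 'rotation': [-2.145, 2.157, -0.1232]}
0.1 [0.15493173 0.63085002 0.23053757] [-3.77311191e-01 -3.11878387e+00  2.24415179e-03] 0.08526294838682458 [1.27793398 0.05275373 0.24387226]
```

View pics/scene0.png

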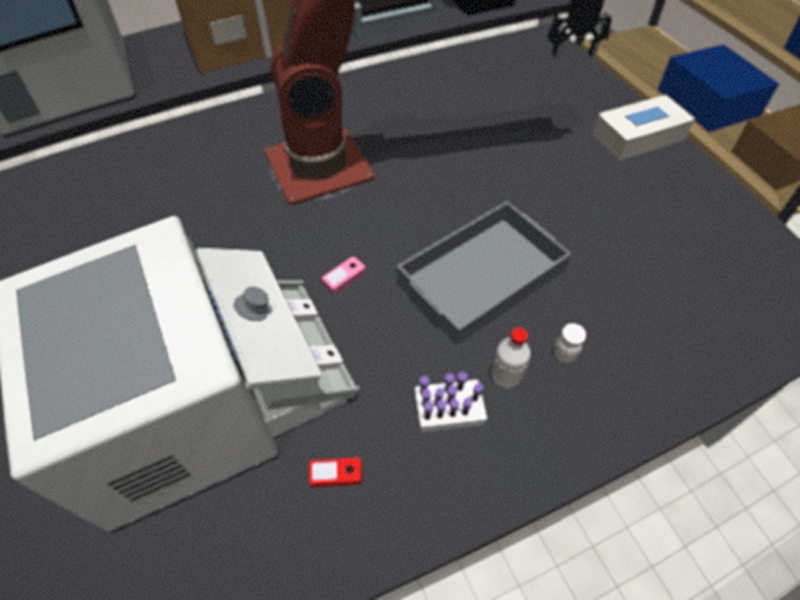

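View pics/top0.png

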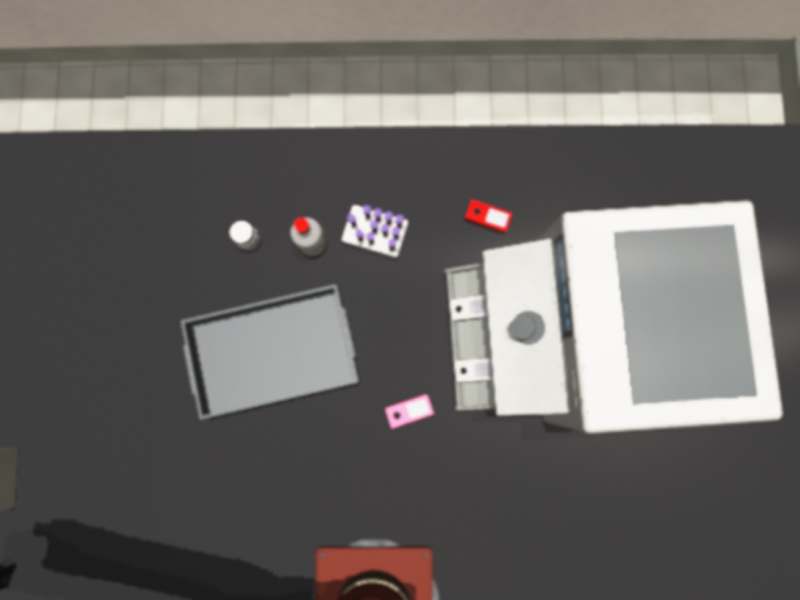

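Run:
```python
import cv2
a=cv2.imread("raw_top0.png")[145:275,275:395]; cv2.imwrite("pics/topc.png",cv2.resize(a,None,fx=4.6,fy=4.6,interpolation=cv2.INTER_CUBIC))
a=cv2.imread("raw_scene0.png")[150:270,120:240]; cv2.imwrite("pics/scc.png",cv2.resize(a,None,fx=5,fy=5,interpolation=cv2.INTER_CUBIC))
```

```text
(no output)
```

View pics/topc.png

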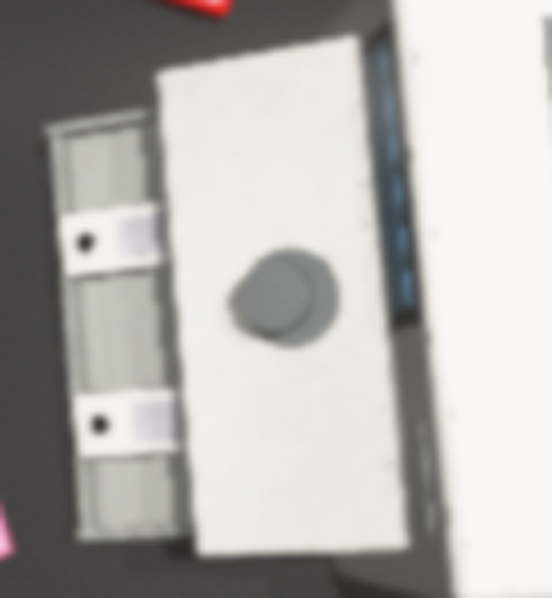

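View pics/scc.png

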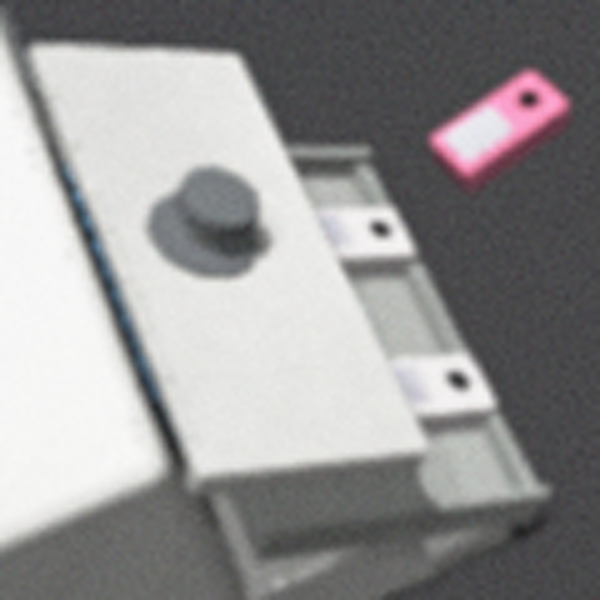

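```bash
cat > h.py <<'E'
import numpy as np,cv2
from scipy.spatial.transform import Rotation as R
from scipy.optimize import least_squares
cams={'scene':dict(K=[[350.1492,0,251.2031],[0,350.1492,194.309],[0,0,1]],d=[-.0994,0,0,0,0],p=[1.1159,-.2642,.952],r=[-2.1745,-1.4106,.4659]),
'top':dict(K=[[395.8314,0,250.9303],[0,395.8314,194.4689],[0,0,1]],d=[-.027,0,0,0,0],p=[.4413,-.0558,1.288],r=[-2.145,2.157,-.1232])}
def proj(c,P,):
    c=cams[c] if isinstance(c,str) else c
    Rm=R.from_rotvec(c['r']).as_matrix(); P=np.atleast_2d(P)
    q=(P-np.array(c['p']))@Rm
    return cv2.projectPoints(q,np.zeros(3),np.zeros(3),np.array(c['K']),np.array(c['d']))[0][:,0]
def ray(c,px):
    c=cams[c] if isinstance(c,str) else c
    u=cv2.undistortPoints(np.array([[px]],float),np.array(c['K']),np.array(c['d']))[0,0]
    return np.array(c['p']),R.from_rotvec(c['r']).as_matrix()@np.array([u[0],u[1],1])
def atz(c,px,z):
    p,d=ray(c,px); return p+d*(z-p[2])/d[2]
def tri(obs):
    A=[];b=[]
    for c,px in obs:
        p,d=ray(c,px); d=d/np.linalg.norm(d); M=np.eye(3)-np.outer(d,d); A.append(M); b.append(M@p)
    X=np.linalg.lstsq(np.vstack(A),np.hstack(b),rcond=None)[0]
    return X,[np.round(np.linalg.norm(proj(c,X)[0]-px),1) for c,px in obs]
def crop(px,s,off): return (np.array(px)+.5)/s-.5+np.array(off)
E
python3 - <<'E'
from h import *
T=lambda a:('top',crop(a,4.6,(275,145))); S=lambda a:('scene',crop(a,5,(120,150)))
pts=dict(hfl=((157,72),(425,455)),hfr=((196,555),(240,55)),hbl=((358,38),(190,478)),hbr=((410,548),(28,45)),
lipl=((45,128),(548,492)),lipr=((78,540),(370,150)),portL=((85,242),(457,380)),portR=((100,424),(380,229)),
cLl=((63,218),(497,402)),cLr=((70,274),(481,355)),cRl=((75,396),(414,250)),cRr=((83,455),(401,208)),plg=((272,292),(222,197)))
for k,(a,b) in pts.items():
    X,e=tri([T(a),S(b)]); print(k,X.round(4),e)
# tote rim/floor corners from the 800x600 top view (scale 1.5625)
C=lambda a:crop(a,1.5625,(0,0))
for p in [(182,321),(336,286),(357,381),(201,418)]: print('rim',atz('top',C(p),.06).round(4))
E
```

```text
hfl [ 0.6822 -0.2122  0.163 ] [np.float64(0.4), np.float64(0.5)]
hfr [ 0.383  -0.2267  0.1649] [np.float64(0.3), np.float64(0.3)]
hbl [ 0.6872 -0.3214  0.2324] [np.float64(0.2), np.float64(0.3)]
hbr [ 0.3899 -0.3375  0.2345] [np.float64(0.6), np.float64(0.6)]
lipl [ 0.6687 -0.1489  0.0453] [np.float64(0.0), np.float64(0.0)]
lipr [ 0.3874 -0.1652  0.0441] [np.float64(0.6), np.float64(0.5)]
portL [ 0.5871 -0.1731  0.0622] [np.float64(0.1), np.float64(0.1)]
portR [ 0.4645 -0.1804  0.0623] [np.float64(0.3), np.float64(0.3)]
cLl [ 0.6052 -0.1575  0.0536] [np.float64(0.7), np.float64(0.7)]
cLr [ 0.5681 -0.1582  0.0509] [np.float64(1.9), np.float64(2.0)]
cRl [ 0.4835 -0.165   0.0551] [np.float64(0.2), np.float64(0.2)]
cRr [ 0.4451 -0.1657  0.0514] [np.float64(1.6), np.float64(1.6)]
plg [ 0.5368 -0.2646  0.2334] [np.float64(0.2), np.float64(0.2)]
rim [0.5653 0.3808 0.06  ]
rim [0.6343 0.0712 0.06  ]
rim [0.4444 0.0285 0.06  ]
rim [0.3731 0.336  0.06  ]
```

Candidates (800×600 top view): the white cartridges in the tray at (467,308) and (472,370) are wanted. The pink one on the bench at (410,411) and the red one at (488,216) are look-alikes, to be left alone. The enlarged crops confirm two white cartridges in the tray, with dark ports at crop pixels (85,242) and (100,424). The hood and plunger cap are at (272,292), and the tote is empty.

```bash
cat >> h.py <<'E'
xan=np.array([np.cos(np.radians(-87)),np.sin(np.radians(-87)),0]); yan=np.array([-xan[1],xan[0],0])
a=np.radians(32); n=-np.sin(a)*xan+np.cos(a)*np.array([0,0,1]); u=np.cos(a)*xan+np.sin(a)*np.array([0,0,1])
RT=R.from_matrix(np.c_[np.cross(yan,-n),yan,-n])
def down(deg):
    y=np.array([np.cos(np.radians(deg)),np.sin(np.radians(deg)),0]); z=np.array([0,0,-1.]); return R.from_matrix(np.c_[np.cross(y,z),y,z])
def plan(start,goals,step=.038,turn=.078):
    """rows in tool axes (fractions of full scale) through goals [(pos,R),...]"""
    p,Q=np.array(start[0]),start[1]; k=0
    for g,G in goals:
        g=np.array(g); rv=(Q.inv()*G).as_rotvec(); d=g-p
        N=1
        while 1:
            Qs=[Q*R.from_rotvec(rv*i/N) for i in range(N)]
            sh=[q.inv().apply(d/N) for q in Qs]
            if np.abs(sh).max()<=step and np.abs(rv/N).max()<=turn: break
            N+=1
        for s in sh:
            print([float(x) for x in np.round(np.r_[s/.04,rv/N/.08],2)+0.],end=',' if (k+1)%5 else '\n'); k+=1
        print('|',N); p,Q=g,G
def now():
    from cell import bot
    s=bot.observe(); print('t',round(s['time'],2),'pos',s['eef_pos'].round(4),'w',round(s['width'],4),'F',s['contact_force'].round(1),'gf',round(float(s['grasp_force']),1))
    return s['eef_pos'],R.from_rotvec(s['eef_rot'])
E
python3 - <<'E'
from h import *
L=np.array([.5890,-.2092,.0553])
plan(now(),[((.47,.28,.32),down(38)),(L+.16*n-.005*u,RT)])
E
```

```text
t 0.1 pos [0.1549 0.6309 0.2305] w 0.0853 F [1.3 0.1 0.2] gf 0.0
[-0.75, -0.51, -0.17, 0.0, 0.0, 0.64],[-0.77, -0.47, -0.17, 0.0, 0.0, 0.64],[-0.8, -0.43, -0.17, 0.0, 0.0, 0.64],[-0.82, -0.39, -0.17, 0.0, 0.0, 0.64],[-0.84, -0.35, -0.17, 0.0, 0.0, 0.64]
[-0.85, -0.3, -0.17, 0.0, 0.0, 0.64],[-0.87, -0.26, -0.17, 0.0, 0.0, 0.64],[-0.88, -0.22, -0.17, 0.0, 0.0, 0.64],[-0.89, -0.17, -0.17, 0.0, 0.0, 0.64],[-0.9, -0.12, -0.17, 0.0, 0.0, 0.64]
[-0.9, -0.08, -0.17, 0.0, 0.0, 0.64],[-0.91, -0.03, -0.17, 0.0, 0.0, 0.64],[-0.91, 0.02, -0.17, 0.0, 0.0, 0.64],| 13
[-0.88, -0.36, 0.3, 0.19, -0.61, 0.68],[-0.88, -0.3, 0.35, 0.19, -0.61, 0.68]
[-0.88, -0.25, 0.39, 0.19, -0.61, 0.68],[-0.87, -0.2, 0.44, 0.19, -0.61, 0.68],[-0.85, -0.14, 0.49, 0.19, -0.61, 0.68],[-0.83, -0.09, 0.53, 0.19, -0.61, 0.68],[-0.81, -0.04, 0.57, 0.19, -0.61, 0.68]
[-0.78, 0.02, 0.61, 0.19, -0.61, 0.68],[-0.75, 0.07, 0.65, 0.19, -0.61, 0.68],[-0.71, 0.12, 0.68, 0.19, -0.61, 0.68],[-0.67, 0.17, 0.71, 0.19, -0.61, 0.68],| 11
```

Emit:
{"fn": "play_rows", "kwargs": {"plan": [[-0.75, -0.5, -0.17, 0, 0, 0.64], [-0.77, -0.47, -0.17, 0, 0, 0.64], [-0.8, -0.43, -0.17, 0, 0, 0.64], [-0.82, -0.39, -0.17, 0, 0, 0.64], [-0.84, -0.35, -0.17, 0, 0, 0.64]], "hand": 0.46}}

```text
time: 0.72
eef_pos: [0.2779, 0.4949, 0.2658]
eef_rot: [-0.777, -3.044, 0.0]
contact_force: [0.5, -0.0, -0.0]
width: 0.0626
grasp_force: 0.0
```

Emit:
{"fn": "play_rows", "kwargs": {"plan": [[-0.85, -0.3, -0.17, 0, 0, 0.64], [-0.87, -0.26, -0.17, 0, 0, 0.64], [-0.88, -0.22, -0.17, 0, 0, 0.64], [-0.89, -0.17, -0.17, 0, 0, 0.64], [-0.9, -0.12, -0.17, 0, 0, 0.64]]}}

```text
time: 1.35
eef_pos: [0.3991, 0.3601, 0.2998]
eef_rot: [1.16, 2.92, 0.0]
contact_force: [1.4, 0.8, 0.5]
width: 0.0624
grasp_force: 0.0
```

Emit:
{"fn": "play_rows", "kwargs": {"plan": [[-0.9, -0.08, -0.17, 0, 0, 0.64], [-0.91, -0.03, -0.17, 0, 0, 0.64], [-0.91, 0.02, -0.17, 0, 0, 0.64], [0, 0, 0, 0, 0, 0]]}}

```text
time: 1.85
eef_pos: [0.4735, 0.2773, 0.3206]
eef_rot: [1.385, 2.818, 0.001]
contact_force: [0.2, -0.1, -0.1]
width: 0.0622
grasp_force: 0.0
```

Run:
```python
from h import *
L=np.array([.5890,-.2092,.0553])
plan(now(),[(L+.16*n-.005*u,RT)])
```

```text
t 1.85 pos [0.4735 0.2773 0.3206] w 0.0622 F [ 0.2 -0.1 -0.1] gf 0.0
[-0.87, -0.35, 0.3, 0.19, -0.61, 0.67],[-0.87, -0.3, 0.35, 0.19, -0.61, 0.67],[-0.87, -0.25, 0.4, 0.19, -0.61, 0.67],[-0.86, -0.2, 0.44, 0.19, -0.61, 0.67],[-0.84, -0.14, 0.49, 0.19, -0.61, 0.67]
[-0.83, -0.09, 0.53, 0.19, -0.61, 0.67],[-0.8, -0.04, 0.57, 0.19, -0.61, 0.67],[-0.77, 0.01, 0.61, 0.19, -0.61, 0.67],[-0.74, 0.06, 0.65, 0.19, -0.61, 0.67],[-0.7, 0.11, 0.68, 0.19, -0.61, 0.67]
[-0.66, 0.16, 0.71, 0.19, -0.61, 0.67],| 11
```

Emit:
{"fn": "play_rows", "kwargs": {"plan": [[-0.87, -0.35, 0.3, 0.19, -0.61, 0.67], [-0.87, -0.3, 0.35, 0.19, -0.61, 0.67], [-0.87, -0.25, 0.4, 0.19, -0.61, 0.67], [-0.86, -0.2, 0.44, 0.19, -0.61, 0.67], [-0.84, -0.14, 0.49, 0.19, -0.61, 0.67]]}}

```text
time: 2.48
eef_pos: [0.5224, 0.0998, 0.2587]
eef_rot: [1.634, 2.449, -0.26]
contact_force: [0.4, 0.2, -0.9]
width: 0.0621
grasp_force: 0.0
```

Emit:
{"fn": "play_rows", "kwargs": {"plan": [[-0.83, -0.09, 0.53, 0.19, -0.61, 0.67], [-0.8, -0.04, 0.57, 0.19, -0.61, 0.67], [-0.77, 0.01, 0.61, 0.19, -0.61, 0.67], [-0.74, 0.06, 0.65, 0.19, -0.61, 0.67], [-0.7, 0.11, 0.68, 0.19, -0.61, 0.67]]}}

```text
time: 3.1
eef_pos: [0.5739, -0.0808, 0.1974]
eef_rot: [1.818, 2.039, -0.485]
contact_force: [0.8, -0.3, 0.3]
width: 0.0623
grasp_force: 0.0
```

Emit:
{"fn": "play_rows", "kwargs": {"plan": [[-0.66, 0.16, 0.71, 0.19, -0.61, 0.67], [0, 0, 0, 0, 0, 0]]}}

```text
time: 3.35
eef_pos: [0.5831, -0.1181, 0.1846]
eef_rot: [1.848, 1.954, -0.531]
contact_force: [-1.0, 0.2, -0.9]
width: 0.0625
grasp_force: 0.0
```

Run:
```python
from h import *
from cell import bot
p,Q=now(); print((Q.inv()*RT).as_rotvec().round(3))
c=bot.camera_params("wrist"); im=bot.grab_frame("wrist")
import json
json.dump({'K':np.array(c['intrinsics']).tolist(),'d':np.array(c['dist']).tolist(),'p':np.array(c['xyz']).tolist(),'r':np.array(c['rotation']).tolist()},open('w1.json','w'))
print(c['xyz'],c['rotation'],p)
cv2.imwrite("pics/w1.png",cv2.resize(im,(800,600),interpolation=cv2.INTER_CUBIC))
```

```text
t 3.35 pos [ 0.5831 -0.1181  0.1846] w 0.0625 F [-1.   0.2 -0.9] gf 0.0
[-0.    -0.001  0.003]
[0.57492997 0.02393104 0.26466605] [2.27817859 0.0640463  0.0257096 ] [ 0.58307853 -0.11806541  0.18457003]
```

View pics/w1.png

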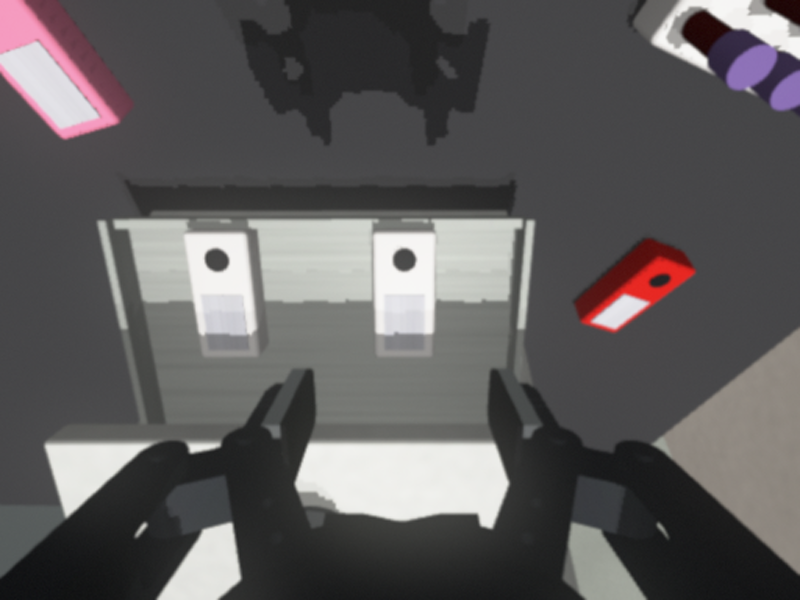

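The wrist view shows both white cartridges clearly. The left-hand one has its port at (217,260). The right-hand one is "L", with its port at (404,260) and top-face corners (375,233), (434,233), (433,356) and (376,356). Next I fit their poses from all three cameras.

Run:
```python
from h import *
import json
cams['w']=json.load(open('w1.json'))
W=lambda a:crop(a,1.5625,(0,0)); T=lambda a:crop(a,4.6,(275,145)); S=lambda a:crop(a,5,(120,150))
ob={'L':dict(c=[(375,233),(434,233),(433,356),(376,356)],p=[('w',W((404,260))),('top',T((85,242))),('scene',S((457,380)))]),
'R':dict(c=[(187,234),(247,232),(256,356),(202,357)],p=[('w',W((217,260))),('top',T((100,424))),('scene',S((380,229)))])}
O=np.array([.529,-.170,.033])
def pts(q,port):
    s,y,h,w=q; f=np.cos(w)*u+np.sin(w)*yan; g=np.cos(w)*yan-np.sin(w)*u; c=O+s*u+y*yan+h*n   # top centre
    return [c-.045*f-.021*g,c-.045*f+.021*g,c+.045*f+.021*g,c+.045*f-.021*g],c-port*f
def res(x):
    r=[]
    for k,q in (('L',x[:4]),('R',x[4:8])):
        C,P=pts(q,x[8]); r+=list((proj('w',C)-[W(a) for a in ob[k]['c']]).ravel())
        for cn,px in ob[k]['p']: r+=list((proj(cn,P)[0]-px).ravel()*(1 if cn=='w' else 1))
    return r
s=least_squares(res,[.047,.06,.022,0,.047,-.06,.022,0,.027]); x=s.x; print(x.round(4)); print(np.round(s.fun,1))
for q in (x[:4],x[4:8]): print('underside',(O+q[0]*u+q[1]*yan+(q[2]-.025)*n).round(4),'yaw deg',np.degrees(q[3]).round(2))
for p in [(100,220),(533,220)]:
    o,d=ray('w',W(p)); print('ray lip',[ (v@(o+d*((O+.014*n-o)@n)/(d@n)-O)).round(4) for v in (u,yan)])
# finger tips
o,d=ray('w',W((313,372)))
```

```text
[ 0.0464  0.0581  0.0146  0.0068  0.0472 -0.0676  0.014  -0.0152  0.027 ]
[-1.6 -0.4  1.3 -0.5  0.3  0.6 -0.4  0.7  0.2 -0.5  0.5  0.1 -0.6  1.5
 -2.  -1.3  0.4  0.8  1.7  1.  -1.  -0.3  1.1 -0.4  0.4  0.7 -1.   1.1]
underside [ 0.5894 -0.2118  0.0488] yaw deg 0.39
underside [ 0.4639 -0.2193  0.0487] yaw deg -0.87
ray lip [np.float64(-0.0057), np.float64(-0.1415)]
ray lip [np.float64(-0.0069), np.float64(0.1423)]
```

Run:
```python
from h import *
import json
cams['w']=json.load(open('w1.json'))
W=lambda a:('w',crop(a,1.5625,(0,0))); T=lambda a:('top',crop(a,4.6,(275,145))); S=lambda a:('scene',crop(a,5,(120,150)))
O=np.array([.529,-.170,.033])
for nm,w,t,s_ in [('L',(404,260),(85,242),(457,380)),('R',(217,260),(100,424),(380,229)),('lipL',(533,220),(45,128),(548,492)),('lipR',(100,220),(78,540),(370,150))]:
    for o in ([W(w),T(t),S(s_)],[W(w),T(t)],[W(w),S(s_)]):
        X,e=tri(o); d=X-O; print(nm,X.round(4),'s,y,h',[(v@d).round(4) for v in (u,yan,n)],np.array(e))
```

```text
L [ 0.5868 -0.1729  0.0604] s,y,h [np.float64(0.0195), np.float64(0.0576), np.float64(0.0201)] [0.7 0.3 0.2]
L [ 0.5872 -0.1737  0.0586] s,y,h [np.float64(0.0193), np.float64(0.058), np.float64(0.0181)] [0.2 0.1]
L [ 0.5865 -0.1725  0.0603] s,y,h [np.float64(0.0191), np.float64(0.0573), np.float64(0.0203)] [0.5 0.2]
R [ 0.4638 -0.1801  0.0603] s,y,h [np.float64(0.0202), np.float64(-0.0657), np.float64(0.0196)] [0.8 0.5 0.3]
R [ 0.4636 -0.1811  0.0589] s,y,h [np.float64(0.0202), np.float64(-0.0659), np.float64(0.0179)] [0.9 0.3]
R [ 0.4634 -0.1794  0.0602] s,y,h [np.float64(0.0194), np.float64(-0.066), np.float64(0.0199)] [0.1 0. ]
lipL [ 0.6688 -0.1484  0.0438] s,y,h [np.float64(-0.0063), np.float64(0.1407), np.float64(0.0167)] [1.1 0.2 0.3]
lipL [ 0.6697 -0.1489  0.0418] s,y,h [np.float64(-0.0069), np.float64(0.1416), np.float64(0.0147)] [0.4 0.1]
lipL [ 0.6687 -0.1481  0.0439] s,y,h [np.float64(-0.0066), np.float64(0.1407), np.float64(0.0169)] [1.  0.3]
lipR [ 0.3871 -0.1651  0.0427] s,y,h [np.float64(-0.0053), np.float64(-0.1414), np.float64(0.0147)] [0.6 0.6 0.5]
lipR [ 0.3864 -0.1667  0.0406] s,y,h [np.float64(-0.0051), np.float64(-0.1422), np.float64(0.0121)] [0.7 0.2]
lipR [ 0.3884 -0.1636  0.044 ] s,y,h [np.float64(-0.0058), np.float64(-0.1401), np.float64(0.0166)] [0.5 0.1]
```

```bash
cat >> h.py <<'E'
O=np.array([.529,-.170,.033])
def tray(s,y,h): return O+s*u+y*yan+h*n
E
python3 - <<'E'
from h import *
p=now()
plan(p,[(tray(.043,.0576,.02),RT),(tray(.043,.0576,-.0045),RT)],step=.03)
E
```

```text
t 3.4 pos [ 0.5835 -0.1163  0.1851] w 0.0622 F [-0.3  0.7 -0.3] gf 0.0
[-0.03, 0.0, 0.68, 0.0, -0.01, 0.01],[-0.03, 0.0, 0.68, 0.0, -0.01, 0.01],[-0.03, 0.0, 0.68, 0.0, -0.01, 0.01],[-0.03, 0.0, 0.68, 0.0, -0.01, 0.01],[-0.03, 0.0, 0.68, 0.0, -0.01, 0.01]
| 5
[0.0, 0.0, 0.61, 0.0, 0.0, 0.0],| 1
```

Emit:
{"fn": "play_rows", "kwargs": {"plan": [[-0.03, 0, 0.68, 0, -0.01, 0.01], [-0.03, 0, 0.68, 0, -0.01, 0.01], [-0.03, 0, 0.68, 0, -0.01, 0.01], [-0.03, 0, 0.68, 0, -0.01, 0.01], [-0.03, 0, 0.68, 0, -0.01, 0.01]]}}

```text
time: 4.03
eef_pos: [0.5892, -0.191, 0.0731]
eef_rot: [1.845, 1.953, -0.524]
contact_force: [0.4, 0.4, 0.1]
width: 0.0622
grasp_force: 0.0
```

Emit:
{"fn": "play_rows", "kwargs": {"plan": [[0, 0, 0.25, 0, 0, 0], [0, 0, 0.2, 0, 0, 0], [0, 0, 0, 0, 0, 0]]}}

```text
time: 4.4
eef_pos: [0.5893, -0.201, 0.0584]
eef_rot: [1.846, 1.951, -0.526]
contact_force: [-0.2, -0.8, 1.1]
width: 0.0626
grasp_force: 0.0
```

Run:
```python
from h import *
p,Q=now(); print('s,y,h',[(v@(p-O)).round(4) for v in (u,yan,n)])
from cell import bot
im=bot.grab_frame("wrist"); cv2.imwrite("pics/w2.png",cv2.resize(im,(800,600),interpolation=cv2.INTER_CUBIC))
```

```text
t 4.4 pos [ 0.5893 -0.201   0.0584] w 0.0626 F [-0.2 -0.8  1.1] gf 0.0
s,y,h [np.float64(0.0424), np.float64(0.0586), np.float64(0.0035)]
```

View pics/w2.png

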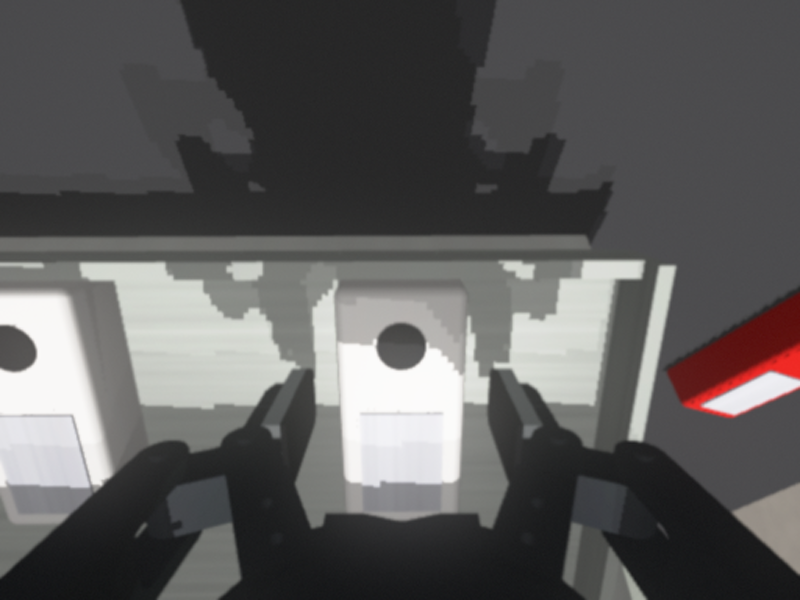

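The wrist view shows cartridge L centred between the fingers: body at columns 340–464, finger tips at 313 and 490. The tips are about 11 mm below its top, so I go 9 mm further and close.

Emit:
{"fn": "play_rows", "kwargs": {"plan": [[0, 0, 0.12, 0, 0, 0], [0, 0, 0.1, 0, 0, 0], [0, 0, 0, 0, 0, 0]]}}

```text
time: 4.82
eef_pos: [0.589, -0.2063, 0.0505]
eef_rot: [1.847, 1.951, -0.527]
contact_force: [0.4, -0.9, -1.1]
width: 0.0622
grasp_force: 0.0
```

Emit:
{"fn": "play_rows", "kwargs": {"plan": [[0, 0, 0, 0, 0, 0], [0, 0, 0, 0, 0, 0], [0, 0, 0, 0, 0, 0], [0, 0, 0, 0, 0, 0]], "hand": -0.4}}

```text
time: 5.32
eef_pos: [0.5896, -0.2058, 0.0512]
eef_rot: [1.846, 1.951, -0.526]
contact_force: [-1.3, 2.5, 5.5]
width: 0.0412
grasp_force: 63.7
```

Run:
```python
from h import *
p,Q=now(); print('s,y,h',[(v@(p-O)).round(4) for v in (u,yan,n)])
```

```text
t 5.33 pos [ 0.5896 -0.2058  0.0512] w 0.0412 F [-1.3  2.5  5.5] gf 63.7
s,y,h [np.float64(0.0427), np.float64(0.0586), np.float64(-0.0052)]
```

```bash
cat >> h.py <<'E'
TC=np.array([.504,.204]); tx=np.array([np.cos(np.radians(12.8)),np.sin(np.radians(12.8))])
def tote(x,z): return np.r_[TC+x*tx,z]
E
python3 - <<'E'
from h import *
plan(now(),[(tray(.041,.0586,.135),RT),(tote(.038,.15),down(12.8)),(tote(.038,.05),down(12.8))])
E
```

```text
t 5.33 pos [ 0.5896 -0.2058  0.0512] w 0.0412 F [-1.3  2.5  5.5] gf 63.7
[0.01, 0.0, -0.88, 0.01, 0.0, 0.0],[0.01, 0.0, -0.88, 0.01, 0.0, 0.0],[0.01, 0.0, -0.88, 0.01, 0.0, 0.0],[0.01, 0.0, -0.88, 0.01, 0.0, 0.0],| 4
[0.76, -0.07, -0.42, -0.06, 0.7, -0.21]
[0.78, -0.05, -0.37, -0.06, 0.7, -0.21],[0.8, -0.04, -0.33, -0.06, 0.7, -0.21],[0.82, -0.02, -0.28, -0.06, 0.7, -0.21],[0.83, -0.01, -0.24, -0.06, 0.7, -0.21],[0.84, 0.01, -0.19, -0.06, 0.7, -0.21]
[0.85, 0.02, -0.14, -0.06, 0.7, -0.21],[0.86, 0.04, -0.1, -0.06, 0.7, -0.21],[0.86, 0.05, -0.05, -0.06, 0.7, -0.21],[0.86, 0.07, 0.0, -0.06, 0.7, -0.21],| 10
[0.0, 0.0, 0.83, 0.0, 0.0, 0.0]
[0.0, 0.0, 0.83, 0.0, 0.0, 0.0],[0.0, 0.0, 0.83, 0.0, 0.0, 0.0],| 3
```

Emit:
{"fn": "play_rows", "kwargs": {"plan": [[0, 0, -0.4, 0, 0, 0], [0, 0, -0.88, 0, 0, 0], [0, 0, -0.88, 0, 0, 0], [0, 0, -0.88, 0, 0, 0], [0, 0, -0.6, 0, 0, 0]]}}

```text
time: 5.95
eef_pos: [0.5851, -0.1276, 0.1763]
eef_rot: [1.846, 1.951, -0.523]
contact_force: [0.6, 0.1, -1.3]
width: 0.0405
grasp_force: 60.8
```

Emit:
{"fn": "play_rows", "kwargs": {"plan": [[0.76, -0.07, -0.42, -0.06, 0.7, -0.21], [0.78, -0.05, -0.37, -0.06, 0.7, -0.21], [0.8, -0.04, -0.33, -0.06, 0.7, -0.21], [0.82, -0.02, -0.28, -0.06, 0.7, -0.21], [0.83, -0.01, -0.24, -0.06, 0.7, -0.21]]}}

```text
time: 6.58
eef_pos: [0.5611, 0.0439, 0.1654]
eef_rot: [1.915, 2.214, -0.276]
contact_force: [-0.2, -0.6, -1.1]
width: 0.0416
grasp_force: 60.7
```

Emit:
{"fn": "play_rows", "kwargs": {"plan": [[0.84, 0.01, -0.19, -0.06, 0.7, -0.21], [0.85, 0.02, -0.14, -0.06, 0.7, -0.21], [0.86, 0.04, -0.1, -0.06, 0.7, -0.21], [0.86, 0.05, -0.05, -0.06, 0.7, -0.21], [0.86, 0.07, 0, -0.06, 0.7, -0.21]]}}

```text
time: 7.2
eef_pos: [0.5381, 0.2146, 0.1562]
eef_rot: [-1.951, -2.459, -0.009]
contact_force: [-0.2, -0.6, -1.5]
width: 0.0411
grasp_force: 60.7
```

Run:
```python
from h import *
plan(now(),[(tote(.038,.05),down(12.8))])
from cell import bot
im=bot.grab_frame("scene"); cv2.imwrite("pics/s2.png",cv2.resize(im[60:260,180:400],None,fx=2.7,fy=2.7,interpolation=cv2.INTER_CUBIC))
```

```text
t 7.2 pos [0.5381 0.2146 0.1562] w 0.0411 F [-0.2 -0.6 -1.5] gf 60.7
[-0.03, 0.02, 0.88, 0.01, -0.02, 0.03],[-0.03, 0.02, 0.88, 0.01, -0.02, 0.03],[-0.02, 0.02, 0.88, 0.01, -0.02, 0.03],| 3
```

View pics/s2.png

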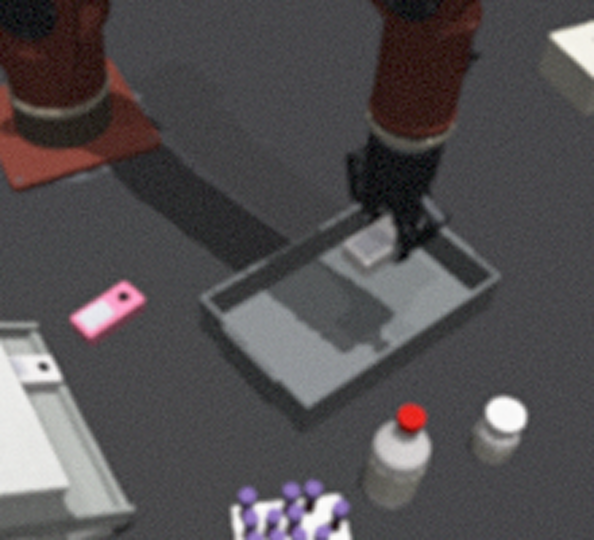

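The cartridge is held level under the gripper at crop pixel (370,243), label up, above the tote. The tray keeps the other one at (42,368). Lowering.

Emit:
{"fn": "play_rows", "kwargs": {"plan": [[-0.03, 0.02, 0.88, 0, -0.02, 0.03], [-0.03, 0.02, 0.88, 0, -0.02, 0.03], [-0.03, 0.02, 0.88, 0.01, -0.02, 0.03], [0, 0, 0, 0, 0, 0]]}}

```text
time: 7.75
eef_pos: [0.5401, 0.2098, 0.0481]
eef_rot: [1.962, 2.453, -0.007]
contact_force: [0.0, 0.3, -0.9]
width: 0.0413
grasp_force: 60.9
```

Emit:
{"fn": "play_rows", "kwargs": {"plan": [[0, 0, 0.35, 0, 0, 0], [0, 0, 0.3, 0, 0, 0], [0, 0, 0.15, 0, 0, 0], [0, 0, 0.1, 0, 0, 0], [0, 0, 0, 0, 0, 0]]}}

```text
time: 8.38
eef_pos: [0.5421, 0.2103, 0.0137]
eef_rot: [1.961, 2.451, 0.0]
contact_force: [-0.7, -0.3, -1.5]
width: 0.0411
grasp_force: 60.9
```

Run:
```python
from h import *
plan(now(),[(tote(.038,.006),down(12.8))])
```

```text
t 8.38 pos [0.5421 0.2103 0.0137] w 0.0411 F [-0.7 -0.3 -1.5] gf 60.9
[0.06, -0.01, 0.19, 0.02, 0.02, -0.03],| 1
```

Emit:
{"fn": "play_rows", "kwargs": {"plan": [[0, 0, 0.05, 0, 0, 0], [0, 0, 0.05, 0, 0, 0], [0, 0, 0, 0, 0, 0]]}}

```text
time: 8.75
eef_pos: [0.5421, 0.2103, 0.0097]
eef_rot: [1.961, 2.451, 0.0]
contact_force: [-0.2, 1.5, -1.2]
width: 0.0411
grasp_force: 60.9
```

Emit:
{"fn": "play_rows", "kwargs": {"plan": [[0, 0, 0.04, 0, 0, 0], [0, 0, 0, 0, 0, 0]]}}

```text
time: 9.0
eef_pos: [0.542, 0.2103, 0.0081]
eef_rot: [1.961, 2.451, 0.0]
contact_force: [0.2, -1.0, -0.8]
width: 0.0408
grasp_force: 60.9
```

Emit:
{"fn": "play_rows", "kwargs": {"plan": [[0, 0, 0.03, 0, 0, 0], [0, 0, 0, 0, 0, 0]]}}

```text
time: 9.25
eef_pos: [0.5421, 0.2103, 0.0069]
eef_rot: [1.961, 2.451, 0.0]
contact_force: [-0.6, 0.5, -0.7]
width: 0.0408
grasp_force: 60.9
```

Emit:
{"fn": "play_rows", "kwargs": {"plan": [[0, 0, 0.03, 0, 0, 0], [0, 0, 0, 0, 0, 0]]}}

```text
time: 9.5
eef_pos: [0.5421, 0.2103, 0.0057]
eef_rot: [1.961, 2.451, 0.0]
contact_force: [0.6, -0.8, -2.4]
width: 0.0408
grasp_force: 60.9
```

Emit:
{"fn": "play_rows", "kwargs": {"plan": [[0, 0, 0.03, 0, 0, 0], [0, 0, 0, 0, 0, 0]]}}

```text
time: 9.75
eef_pos: [0.5421, 0.2103, 0.0045]
eef_rot: [1.961, 2.451, 0.0]
contact_force: [0.1, 0.5, -0.5]
width: 0.0407
grasp_force: 60.9
```

Emit:
{"fn": "play_rows", "kwargs": {"plan": [[0, 0, 0.03, 0, 0, 0], [0, 0, 0, 0, 0, 0]]}}

```text
time: 10.0
eef_pos: [0.5423, 0.2104, 0.0037]
eef_rot: [1.962, 2.451, 0.001]
contact_force: [-1.0, -0.4, 3.8]
width: 0.0413
grasp_force: 62.7
```

Emit:
{"fn": "play_rows", "kwargs": {"plan": [[0, 0, 0, 0, 0, 0], [0, 0, 0, 0, 0, 0], [0, 0, -0.3, 0, 0, 0], [0, 0, -0.9, 0, 0, 0], [0, 0, -0.9, 0, 0, 0]], "hand": 0.27}}

```text
time: 10.62
eef_pos: [0.5423, 0.2104, 0.0891]
eef_rot: [1.961, 2.45, 0.001]
contact_force: [0.5, -0.1, -0.2]
width: 0.0542
grasp_force: 0.0
```

Run:
```python
from h import *
p=now()
plan(p,[(tote(.030,.16),down(12.8)),(tray(.043,-.0655,.15),RT),(tray(.043,-.0655,.02),RT),(tray(.043,-.0655,-.0045),RT)])
```

```text
t 10.62 pos [0.5423 0.2104 0.0891] w 0.0542 F [ 0.5 -0.1 -0.2] gf 0.0
[0.03, -0.11, -0.89, 0.02, 0.01, -0.02],[0.03, -0.11, -0.89, 0.02, 0.01, -0.02],| 2
[-0.88, -0.4, -0.06, 0.07, -0.77, 0.23],[-0.89, -0.39, -0.01, 0.07, -0.77, 0.23],[-0.89, -0.37, 0.05, 0.07, -0.77, 0.23]
[-0.9, -0.35, 0.11, 0.07, -0.77, 0.23],[-0.89, -0.34, 0.16, 0.07, -0.77, 0.23],[-0.89, -0.32, 0.22, 0.07, -0.77, 0.23],[-0.88, -0.3, 0.28, 0.07, -0.77, 0.23],[-0.87, -0.28, 0.33, 0.07, -0.77, 0.23]
[-0.85, -0.27, 0.39, 0.07, -0.77, 0.23],| 9
[0.0, 0.0, 0.81, 0.0, 0.0, 0.0],[0.0, 0.0, 0.81, 0.0, 0.0, 0.0],[0.0, 0.0, 0.81, 0.0, 0.0, 0.0],[0.0, 0.0, 0.81, 0.0, 0.0, 0.0]
| 4
[0.0, 0.0, 0.61, 0.0, 0.0, 0.0],| 1
```

Emit:
{"fn": "play_rows", "kwargs": {"plan": [[0.03, -0.1, -0.89, 0.02, 0.01, -0.02], [0.03, -0.1, -0.89, 0.02, 0.01, -0.02], [-0.88, -0.4, -0.06, 0.07, -0.77, 0.23], [-0.89, -0.39, 0, 0.07, -0.77, 0.23], [-0.89, -0.37, 0.05, 0.07, -0.77, 0.23]], "hand": 0.46}}

```text
time: 11.25
eef_pos: [0.5101, 0.0964, 0.1671]
eef_rot: [1.936, 2.292, -0.194]
contact_force: [0.0, -0.0, 1.1]
width: 0.0622
grasp_force: 0.0
```

Emit:
{"fn": "play_rows", "kwargs": {"plan": [[-0.9, -0.35, 0.11, 0.07, -0.77, 0.23], [-0.89, -0.34, 0.16, 0.07, -0.77, 0.23], [-0.89, -0.32, 0.22, 0.07, -0.77, 0.23], [-0.88, -0.3, 0.28, 0.07, -0.77, 0.23], [-0.87, -0.28, 0.33, 0.07, -0.77, 0.23]]}}

```text
time: 11.88
eef_pos: [0.4707, -0.0932, 0.1799]
eef_rot: [1.868, 2.009, -0.48]
contact_force: [-0.7, -0.8, 0.3]
width: 0.0619
grasp_force: 0.0
```

Emit:
{"fn": "play_rows", "kwargs": {"plan": [[-0.85, -0.27, 0.39, 0.07, -0.77, 0.23], [0, 0, 0, 0, 0, 0]]}}

```text
time: 12.12
eef_pos: [0.4617, -0.1319, 0.1818]
eef_rot: [1.854, 1.951, -0.533]
contact_force: [-0.1, 0.1, 0.1]
width: 0.0623
grasp_force: 0.0
```

Run:
```python
from h import *
p=now()
plan(p,[(tray(.043,-.0655,.02),RT)])
```

```text
t 12.12 pos [ 0.4617 -0.1319  0.1818] w 0.0623 F [-0.1  0.1  0.1] gf 0.0
[0.0, 0.0, 0.8, -0.01, -0.01, 0.0],[0.0, 0.0, 0.8, -0.01, -0.01, 0.0],[0.0, 0.0, 0.8, -0.01, -0.01, 0.0],[0.0, 0.0, 0.8, -0.01, -0.01, 0.0],| 4
```

Emit:
{"fn": "play_rows", "kwargs": {"plan": [[0, 0, 0.8, -0.01, -0.01, 0], [0, 0, 0.8, -0.01, -0.01, 0], [0, 0, 0.8, -0.01, -0.01, 0], [0, 0, 0.8, -0.01, -0.01, 0], [0, 0, 0, 0, 0, 0]]}}

```text
time: 12.75
eef_pos: [0.465, -0.1983, 0.0723]
eef_rot: [1.848, 1.951, -0.535]
contact_force: [0.2, -0.4, 0.9]
width: 0.0626
grasp_force: 0.0
```

Run:
```python
from h import *
p,Q=now(); plan((p,Q),[(tray(.043,-.0655,-.0045),RT)])
from cell import bot
im=bot.grab_frame("wrist"); cv2.imwrite("pics/w3.png",cv2.resize(im,(512,384)))
```

```text
t 12.75 pos [ 0.465  -0.1983  0.0723] w 0.0626 F [ 0.2 -0.4  0.9] gf 0.0
[-0.03, 0.0, 0.61, -0.03, 0.02, 0.03],| 1
```

View pics/w3.png

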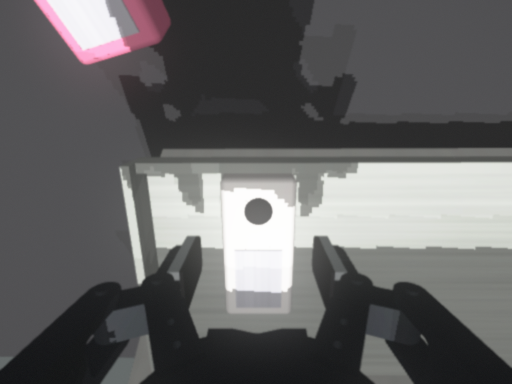

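The second cartridge is centred between the fingers: body at columns 221–296, finger tips at 202 and 313. Going down to grip.

Emit:
{"fn": "play_rows", "kwargs": {"plan": [[-0.03, 0, 0.25, -0.03, 0.02, 0.03], [0, 0, 0.25, 0, 0, 0], [0, 0, 0.11, 0, 0, 0], [0, 0, 0, 0, 0, 0]]}}

```text
time: 13.3
eef_pos: [0.4663, -0.2118, 0.0526]
eef_rot: [1.848, 1.95, -0.528]
contact_force: [-0.6, 0.5, 0.5]
width: 0.0622
grasp_force: 0.0
```

Emit:
{"fn": "play_rows", "kwargs": {"plan": [[0, 0, 0, 0, 0, 0], [0, 0, 0, 0, 0, 0], [0, 0, 0, 0, 0, 0], [0, 0, 0, 0, 0, 0]], "hand": -0.4}}

```text
time: 13.8
eef_pos: [0.4668, -0.2113, 0.0531]
eef_rot: [1.848, 1.95, -0.527]
contact_force: [-2.3, 2.5, 5.3]
width: 0.0411
grasp_force: 61.2
```

Run:
```python
from h import *
p,Q=now();  print('s,y,h',[(v@(p-O)).round(4) for v in (u,yan,n)])
q=p+.14*n
print(q); plan((q,Q),[(tote(-.038,.15),down(12.8)),(tote(-.038,.045),down(12.8))])
```

```text
t 13.8 pos [ 0.4668 -0.2113  0.0531] w 0.0411 F [-2.3  2.5  5.3] gf 61.2
s,y,h [np.float64(0.0429), np.float64(-0.0643), np.float64(-0.0031)]
[ 0.46291299 -0.13725448  0.17184393]
[0.81, 0.06, -0.44, -0.06, 0.77, -0.23],[0.84, 0.08, -0.39, -0.06, 0.77, -0.23],[0.86, 0.1, -0.33, -0.06, 0.77, -0.23],[0.88, 0.11, -0.28, -0.06, 0.77, -0.23],[0.89, 0.13, -0.22, -0.06, 0.77, -0.23]
[0.9, 0.15, -0.17, -0.06, 0.77, -0.23],[0.91, 0.17, -0.11, -0.06, 0.77, -0.23],[0.91, 0.18, -0.05, -0.06, 0.77, -0.23],[0.9, 0.2, 0.0, -0.06, 0.77, -0.23],| 9
[0.0, 0.0, 0.87, 0.0, 0.0, 0.0]
[0.0, 0.0, 0.87, 0.0, 0.0, 0.0],[0.0, 0.0, 0.87, 0.0, 0.0, 0.0],| 3
```

Emit:
{"fn": "play_rows", "kwargs": {"plan": [[0, 0, -0.4, 0, 0, 0], [0, 0, -0.85, 0, 0, 0], [0, 0, -0.85, 0, 0, 0], [0, 0, -0.85, 0, 0, 0], [0, 0, -0.6, 0, 0, 0]]}}

```text
time: 14.42
eef_pos: [0.4625, -0.1355, 0.1745]
eef_rot: [1.848, 1.951, -0.525]
contact_force: [1.1, 0.6, -0.7]
width: 0.0409
grasp_force: 60.9
```

Emit:
{"fn": "play_rows", "kwargs": {"plan": [[0.81, 0.06, -0.44, -0.06, 0.77, -0.23], [0.84, 0.08, -0.39, -0.06, 0.77, -0.23], [0.86, 0.1, -0.33, -0.06, 0.77, -0.23], [0.88, 0.11, -0.28, -0.06, 0.77, -0.23], [0.89, 0.13, -0.22, -0.06, 0.77, -0.23]]}}

```text
time: 15.05
eef_pos: [0.4644, 0.0499, 0.1612]
eef_rot: [1.925, 2.238, -0.252]
contact_force: [-0.5, -0.2, -0.7]
width: 0.0409
grasp_force: 61.0
```

Emit:
{"fn": "play_rows", "kwargs": {"plan": [[0.9, 0.15, -0.17, -0.06, 0.77, -0.23], [0.91, 0.17, -0.11, -0.06, 0.77, -0.23], [0.91, 0.18, -0.05, -0.06, 0.77, -0.23], [0.9, 0.2, 0, -0.06, 0.77, -0.23], [0, 0, 0, 0, 0, 0]]}}

```text
time: 15.68
eef_pos: [0.4662, 0.1981, 0.1511]
eef_rot: [-1.957, -2.457, 0.005]
contact_force: [-1.5, -0.7, -0.5]
width: 0.0406
grasp_force: 61.0
```

Run:
```python
from h import *
plan(now(),[(tote(-.038,.045),down(12.8))])
```

```text
t 15.68 pos [0.4662 0.1981 0.1511] w 0.0406 F [-1.5 -0.7 -0.5] gf 61.0
[-0.02, 0.0, 0.88, -0.01, 0.01, 0.01],[-0.02, 0.0, 0.88, -0.01, 0.01, 0.01],[-0.02, 0.0, 0.88, -0.01, 0.01, 0.01],| 3
```

Emit:
{"fn": "play_rows", "kwargs": {"plan": [[-0.02, 0, 0.88, -0.01, 0.01, 0.01], [-0.02, 0, 0.88, -0.01, 0.01, 0.01], [-0.02, 0, 0.88, -0.01, 0.01, 0.01], [0, 0, 0, 0, 0, 0]]}}

```text
time: 16.18
eef_pos: [0.4651, 0.1922, 0.0438]
eef_rot: [-1.964, -2.451, 0.008]
contact_force: [0.7, -0.8, -0.5]
width: 0.0408
grasp_force: 61.0
```

Emit:
{"fn": "play_rows", "kwargs": {"plan": [[0, 0, 0.3, 0, 0, 0], [0, 0, 0.25, 0, 0, 0], [0, 0, 0.15, 0, 0, 0], [0, 0, 0.1, 0, 0, 0], [0, 0, 0, 0, 0, 0]]}}

```text
time: 16.8
eef_pos: [0.4668, 0.194, 0.0136]
eef_rot: [-1.963, -2.452, 0.0]
contact_force: [-0.1, 0.2, -0.8]
width: 0.0408
grasp_force: 61.0
```

Emit:
{"fn": "play_rows", "kwargs": {"plan": [[0, 0, 0.03, 0, 0, 0], [0, 0, 0, 0, 0, 0]]}}

```text
time: 17.05
eef_pos: [0.467, 0.1941, 0.0126]
eef_rot: [-1.963, -2.453, -0.0]
contact_force: [0.2, -0.1, -0.4]
width: 0.0409
grasp_force: 61.0
```

Emit:
{"fn": "play_rows", "kwargs": {"plan": [[0, 0, 0.05, 0, 0, 0], [0, 0, 0.05, 0, 0, 0], [0, 0, 0, 0, 0, 0]]}}

```text
time: 17.42
eef_pos: [0.4667, 0.194, 0.0083]
eef_rot: [-1.963, -2.452, 0.0]
contact_force: [-0.8, -0.4, -0.7]
width: 0.0412
grasp_force: 61.0
```

Emit:
{"fn": "play_rows", "kwargs": {"plan": [[0, 0, 0.03, 0, 0, 0], [0, 0, 0, 0, 0, 0]]}}

```text
time: 17.68
eef_pos: [0.4668, 0.194, 0.0072]
eef_rot: [-1.963, -2.452, 0.0]
contact_force: [-0.0, 0.2, -1.5]
width: 0.0408
grasp_force: 61.0
```

Emit:
{"fn": "play_rows", "kwargs": {"plan": [[0, 0, 0.03, 0, 0, 0], [0, 0, 0, 0, 0, 0]]}}

```text
time: 17.92
eef_pos: [0.4669, 0.1941, 0.0063]
eef_rot: [-1.963, -2.452, -0.0]
contact_force: [-1.8, -0.3, 2.6]
width: 0.0413
grasp_force: 61.4
```

Emit:
{"fn": "play_rows", "kwargs": {"plan": [[0, 0, 0.01, 0, 0, 0], [0, 0, 0, 0, 0, 0]]}}

```text
time: 18.18
eef_pos: [0.467, 0.1941, 0.0063]
eef_rot: [-1.963, -2.452, -0.0]
contact_force: [-3.6, -2.0, 9.8]
width: 0.0412
grasp_force: 62.5
```

Emit:
{"fn": "play_rows", "kwargs": {"plan": [[0, 0, 0, 0, 0, 0], [0, 0, 0, 0, 0, 0], [0, 0, -0.3, 0, 0, 0], [0, 0, -0.9, 0, 0, 0], [0, 0, -0.9, 0, 0, 0]], "hand": 0.27}}

```text
time: 18.8
eef_pos: [0.4662, 0.1936, 0.0906]
eef_rot: [-1.963, -2.452, 0.002]
contact_force: [0.5, 1.4, 0.8]
width: 0.0544
grasp_force: 0.0
```

Run:
```python
from h import *
p=now()
P=np.array([.5368,-.2646,.2334])
plan(p,[(tote(-.02,.25),down(12.8)),(P+.06*n,RT)])
```

```text
t 18.8 pos [0.4662 0.1936 0.0906] w 0.0544 F [0.5 1.4 0.8] gf 0.0
[0.01, 0.09, -0.8, 0.0, 0.0, -0.01],[0.01, 0.09, -0.8, 0.0, 0.0, -0.01],[0.01, 0.1, -0.8, 0.0, 0.0, -0.01],[0.01, 0.1, -0.8, 0.0, 0.0, -0.01],[0.01, 0.1, -0.8, 0.0, 0.0, -0.01]
| 5
[-0.9, -0.1, -0.07, 0.05, -0.58, 0.17],[-0.91, -0.08, -0.03, 0.05, -0.58, 0.17],[-0.91, -0.07, 0.01, 0.05, -0.58, 0.17],[-0.91, -0.06, 0.06, 0.05, -0.58, 0.17],[-0.9, -0.05, 0.1, 0.05, -0.58, 0.17]
[-0.9, -0.03, 0.14, 0.05, -0.58, 0.17],[-0.89, -0.02, 0.18, 0.05, -0.58, 0.17],[-0.88, -0.01, 0.22, 0.05, -0.58, 0.17],[-0.87, 0.01, 0.26, 0.05, -0.58, 0.17],[-0.86, 0.02, 0.3, 0.05, -0.58, 0.17]
[-0.84, 0.03, 0.34, 0.05, -0.58, 0.17],[-0.82, 0.05, 0.38, 0.05, -0.58, 0.17],| 12
```

Emit:
{"fn": "play_rows", "kwargs": {"plan": [[0, 0.1, -0.8, 0, 0, 0], [0, 0.1, -0.8, 0, 0, 0], [0, 0.1, -0.8, 0, 0, 0], [0, 0.1, -0.8, 0, 0, 0], [0, 0.1, -0.8, 0, 0, 0]], "hand": -1}}

```text
time: 19.42
eef_pos: [0.4859, 0.198, 0.2509]
eef_rot: [-1.963, -2.452, 0.001]
contact_force: [0.5, 1.7, -0.6]
width: -0.0003
grasp_force: 0.0
```

Emit:
{"fn": "play_rows", "kwargs": {"plan": [[-0.9, -0.1, -0.07, 0.05, -0.58, 0.17], [-0.91, -0.08, -0.03, 0.05, -0.58, 0.17], [-0.91, -0.07, 0, 0.05, -0.58, 0.17], [-0.91, -0.06, 0.06, 0.05, -0.58, 0.17], [-0.9, -0.05, 0.1, 0.05, -0.58, 0.17]]}}

```text
time: 20.05
eef_pos: [0.5066, 0.0165, 0.2645]
eef_rot: [1.93, 2.248, -0.241]
contact_force: [0.4, 0.1, -0.1]
width: -0.0003
grasp_force: 0.0
```

Emit:
{"fn": "play_rows", "kwargs": {"plan": [[-0.9, -0.03, 0.14, 0.05, -0.58, 0.17], [-0.89, -0.02, 0.18, 0.05, -0.58, 0.17], [-0.88, 0, 0.22, 0.05, -0.58, 0.17], [-0.87, 0, 0.26, 0.05, -0.58, 0.17], [0, 0, 0, 0, 0, 0]]}}

```text
time: 20.68
eef_pos: [0.5231, -0.1282, 0.2759]
eef_rot: [1.892, 2.077, -0.414]
contact_force: [-0.1, 0.0, -0.2]
width: -0.0001
grasp_force: 0.0
```

Run:
```python
from h import *
from cell import bot
import json
p=now()
P=np.array([.5368,-.2646,.2334])
plan(p,[(P+.05*n,RT)])
a=bot.grab_frame("top")[165:285,100:260]; c=bot.camera_params("wrist"); b=bot.grab_frame("wrist")
json.dump({'K':np.array(c['intrinsics']).tolist(),'d':np.array(c['dist']).tolist(),'p':np.array(c['xyz']).tolist(),'r':np.array(c['rotation']).tolist()},open('w4.json','w'))
cv2.imwrite("pics/t4.png",np.hstack([cv2.resize(a,(400,300),interpolation=cv2.INTER_CUBIC),cv2.resize(b,(400,300))]))
```

```text
t 20.68 pos [ 0.5231 -0.1282  0.2759] w -0.0001 F [-0.1  0.  -0.2] gf 0.0
[-0.84, 0.02, 0.38, 0.04, -0.58, 0.16],[-0.82, 0.03, 0.41, 0.04, -0.58, 0.16],[-0.8, 0.04, 0.45, 0.04, -0.58, 0.16],| 3
```

View pics/t4.png

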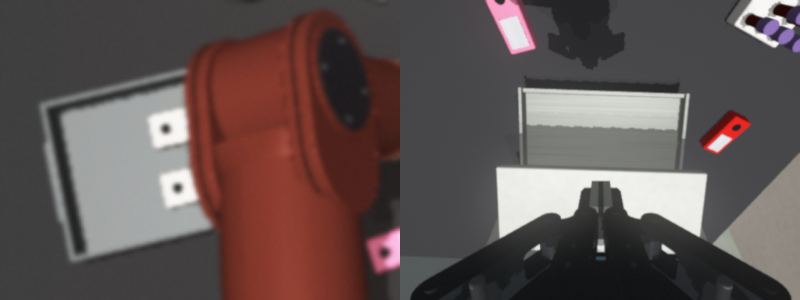

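Both cartridges lie flat side by side in the tote, ports at (168,128) and (178,187). The tray is empty in the wrist view. Now the plunger.

Emit:
{"fn": "play_rows", "kwargs": {"plan": [[-0.84, 0.02, 0.38, 0.04, -0.58, 0.16], [-0.82, 0.03, 0.41, 0.04, -0.58, 0.16], [-0.8, 0.04, 0.45, 0.04, -0.58, 0.16], [0, 0, 0, 0, 0, 0]]}}

```text
time: 21.28
eef_pos: [0.5359, -0.2364, 0.2753]
eef_rot: [1.848, 1.952, -0.531]
contact_force: [0.1, 0.7, 0.8]
width: 0.0
grasp_force: 0.0
```

Run:
```python
from h import *
P=np.array([.5368,-.2646,.2334])-.004*u
plan(now(),[(P+.008*n,RT)],step=.03)
```

```text
t 21.27 pos [ 0.5359 -0.2364  0.2753] w 0.0 F [0.1 0.7 0.8] gf 0.0
[0.03, -0.01, 0.53, 0.0, 0.0, 0.01],[0.03, -0.01, 0.53, 0.0, 0.0, 0.01],| 2
```

Emit:
{"fn": "play_rows", "kwargs": {"plan": [[0.03, 0, 0.53, 0, 0, 0], [0.03, 0, 0.53, 0, 0, 0.01], [0, 0, 0, 0, 0, 0]]}}

```text
time: 21.65
eef_pos: [0.5371, -0.2549, 0.2374]
eef_rot: [1.847, 1.954, -0.53]
contact_force: [0.1, -0.2, 0.5]
width: 0.0002
grasp_force: 0.0
```

Emit:
{"fn": "play_rows", "kwargs": {"plan": [[0, 0, 0.1, 0, 0, 0], [0, 0, 0.1, 0, 0, 0], [0, 0, 0.1, 0, 0, 0], [0, 0, 0, 0, 0, 0]]}}

```text
time: 22.15
eef_pos: [0.5386, -0.2619, 0.2283]
eef_rot: [1.846, 1.952, -0.528]
contact_force: [1.2, 3.2, 2.0]
width: -0.0001
grasp_force: 1.3
```

Emit:
{"fn": "play_rows", "kwargs": {"plan": [[0, 0, 0.1, 0, 0, 0], [0, 0, 0.1, 0, 0, 0], [0, 0, 0, 0, 0, 0]]}}

```text
time: 22.52
eef_pos: [0.5389, -0.2662, 0.2213]
eef_rot: [1.846, 1.952, -0.528]
contact_force: [2.3, 4.1, 3.5]
width: -0.0001
grasp_force: 2.9
```

Emit:
{"fn": "play_rows", "kwargs": {"plan": [[0, 0, 0.1, 0, 0, 0], [0, 0, 0, 0, 0, 0]]}}

```text
time: 22.78
eef_pos: [0.539, -0.2682, 0.2181]
eef_rot: [1.846, 1.952, -0.528]
contact_force: [1.3, 5.3, 5.5]
width: 0.0001
grasp_force: 3.7
```

Emit:
{"fn": "play_rows", "kwargs": {"plan": [[0, 0, 0.08, 0, 0, 0], [0, 0, 0, 0, 0, 0]]}}

```text
time: 23.02
eef_pos: [0.5396, -0.2685, 0.2175]
eef_rot: [1.846, 1.953, -0.527]
contact_force: [-14.6, 24.2, 35.6]
width: 0.0
grasp_force: 21.1
```

The force jumped to 45 N after about 16 mm of travel, so the plunger is fully in. Backing off.

Emit:
{"fn": "play_rows", "kwargs": {"plan": [[0, 0, -0.15, 0, 0, 0], [0, 0, -0.3, 0, 0, 0], [0, 0, -0.4, 0, 0, 0], [0, 0, -0.8, 0, 0, 0], [0, 0, -0.9, 0, 0, 0]]}}

```text
time: 23.65
eef_pos: [0.5341, -0.217, 0.3022]
eef_rot: [1.849, 1.951, -0.533]
contact_force: [1.2, -0.6, -0.8]
width: -0.0003
grasp_force: 0.0
```

Emit:
{"fn": "play_rows", "kwargs": {"plan": [[0.7, 0, -0.9, 0, 0, 0], [0.9, 0, -0.9, 0, 0, 0], [0.9, 0, -0.9, 0, 0, 0], [0, 0, 0, 0, 0, 0]]}}

```text
time: 24.15
eef_pos: [0.528, -0.0708, 0.3406]
eef_rot: [1.841, 1.957, -0.528]
contact_force: [-0.0, -0.7, -0.3]
width: 0.0002
grasp_force: 0.0
```

Run:
```python
from h import *
from cell import bot
now()
cv2.imwrite("pics/s5.png",cv2.resize(bot.grab_frame("scene"),(800,600),interpolation=cv2.INTER_CUBIC))
```

```text
t 24.15 pos [ 0.528  -0.0708  0.3406] w 0.0002 F [-0.  -0.7 -0.3] gf 0.0
```

View pics/s5.png

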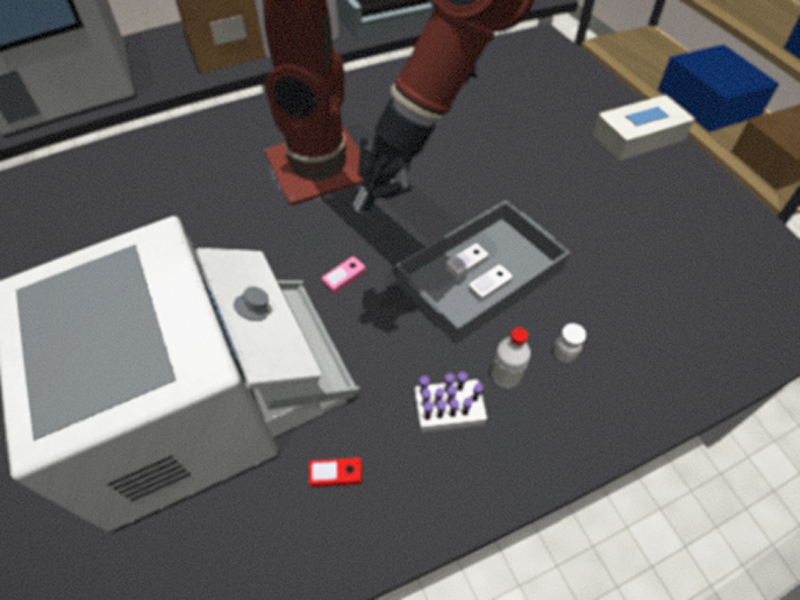

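Both cartridges lie label-up side by side in the tote at (468,259) and (491,281). The tray is empty, the plunger is back out at (256,298), and the bottle, jar, rack and look-alikes are unmoved.

```bash
python3 -c "
from cell import bot
print(bot.hand_in())"
```

```text
the job is handed in; nothing more can be done
None
```

I laid both cartridges flat and right way up, side by side in the tote, then pushed the plunger fully in (45 N at the stop) and let it spring back; nothing else moved, and I handed the job in at about 24 s.

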